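# Put four mixed-up bottles back on their own spill trays

### The arm

A 6-joint arm with a two-finger parallel gripper is mounted at the origin on a cart in front of the work surface, level with it; the furniture and walls round the work are solid. World frame = base frame: x ahead of the robot, y to its left, z up, the work surface at z = 0. Lengths are in m, angles in rad, forces in N, time in s.
With the tool pointing down it reaches from about 0.3 to 0.875 m from the base axis. Payload 6.4 kg.
Tool frame: the origin (TCP) lies on the centre line of the jaws, within the pads' length; the fingertips stand 25 mm ahead of it and the grasp point (between the pads) lies 6 mm ahead of it (ctrl.tip_reach is the distance from the TCP to the fingertips, in m); z points along the fingers, y is the line along which they close (so a half turn about z gives the same grasp; the last joint's range is limited). The gripper opens to 85 mm and grips with 20 to 120 N. Pads are 22 mm wide; open, the fingers measure 114 mm over their backs; the gripper's body (76 mm by 85 mm) begins 54 mm behind the grasp point. The pads swing forward as they close: fully open they stand 13 mm farther back than shut.
Start: joints at [1.132, 0.181, 1.607, -0, 1.354, -0.206], TCP at [0.133, 0.56, 0.256] pointing down, gripper open.
Joint ranges: [-2.99, 2.99], [-0.89, 2.07], [0.3, 2.58], [-1.14, 4.28], [0, 2.63], [-3.12, 3.12]. Speed limits (rad/s): [2.57, 2.57, 3.01, 3.14, 3.14, 3.14].

### API

Orientations are given as a unit quaternion [w, x, y, z].
In Python, from bench import ctrl gives the robot as it stands.
- The arm moves only by the tool servo_tool, never from a script. Its argument "motion" is a list that holds one entry, the list of rows, each a list of 5 numbers: the shift along the tool's x, y, z in cm, then the turn about the tool's z in degrees, then the closure, from -1 (fully open) to 1 (shut). In form: [[[dx, dy, dz, twist, claw], ...]]. A call has 1 to 5 rows; each row is the pose to reach, as a shift and turn from the pose commanded when the call began, along the tool's axes at that moment; what a row does not reach only later rows make up. A row lasts 1/10 s, in which the tool goes at most 50 mm and 8.59 degrees, less where a joint would pass 70% of its speed; a pose out of reach is approached as far as the arm can. A call with a gripper value outside its range is refused whole. The fingers move at their own pace and stop on an object; the grip force is fixed at half the most. Time passes only in rows, so rows that repeat a pose let the fingers close. It gives the time, the measured TCP pose, the force, the opening and the grip force at its end, in the units of the state.
- ctrl.get_obs(): the state, without advancing time (a new reading comes with each control period).
- ctrl.camera(name): name is "scene" or "side" or "wrist"; returns a dict with "pixels" (480x640x3 uint8, red, green, blue), "depth" (480x640 float32, m along the optical axis (not along the pixel's ray), 0 where there is no reading), "fx", "fy", "cx", "cy" (pixels), "R" (3x3) and "t" (3): a world point X has camera coordinates R X + t; the wrist camera has in their place "hand_eye" (4x4, takes a point from camera to tool coordinates, whose origin is the TCP and whose axes are the flange's). Camera axes: x right, y down, z forward; pixel columns grow to the right and rows downward; lengths in m; the calibration is good to about 2 mm. A picture is of the moment at which its call begins: read the wrist's pose just before it.
- ctrl.hand_in(): hands the job in; it is judged then, once.
The state is a dict: "time_s": time; "q": joint angles; "dq": joint speeds; "joint_efforts": joint torques, N m; "eef_pos": TCP position; "eef_rot": TCP orientation; "wrist_force": force on the tool from outside, world axes, zero at the start; "torque": the same for the moment, N m; "opening": opening from 0.0 (shut) to 1.0 (fully open); "grasp_force": force on a finger pad.
Only numpy, scipy, OpenCV 4.12 (cv2) and the standard library are available. Lean on these libraries where they do the work, as an engineer would, in place of code of your own. Each camera call takes 0.05 s, during which the arm holds its last target. There are 200 camera calls.

### The job

The four bottles beside the paper box have been put back on each other's spill trays. Set each one down upright in the middle of its own tray: the large blue-capped bottle on the blue tray, the red-capped one on the red tray, the small blue-capped one on the white tray and the yellow one on the yellow tray. Every home is occupied at first, so park bottles on the empty grey tray as you need; let no bottle fall over and leave the timer where it lies.

Things in the scene. Friction and masses are not known exactly. Their poses are not given: they have to be found in the camera images.
- bottle_large_blue: Largest bottle: translucent plastic, blue screw cap, 137 mm tall. Origin: centre of its underside, z up (round: yaw does not matter). Starts upright near the middle of another's tray. Body 68 mm across up to 84 mm, then a shoulder; cap a 40 mm cylinder from 115 to 136 mm above the origin: grip it there. About 0.4 kg. Belongs on the blue tray.
- bottle_red: Middle-sized bottle: translucent plastic, red screw cap, 113 mm tall (not the squeeze bottle with the spout). Origin: centre of its underside, z up (round: yaw does not matter). Starts upright near the middle of another's tray. Body 56 mm across up to 68 mm, then a shoulder; cap a 33 mm cylinder from 95 to 112 mm above the origin: grip it there. About 0.25 kg. Belongs on the red tray.
- bottle_small_blue: Smallest bottle: translucent plastic, blue screw cap, 85 mm tall. Origin: centre of its underside, z up (round: yaw does not matter). Starts upright near the middle of another's tray. Body 42 mm across up to 51 mm, then a shoulder; cap a 25 mm cylinder from 72 to 84 mm above the origin: grip it there. About 0.13 kg. Belongs on the white tray.
- bottle_yellow: Slim yellow bottle with a pointed nozzle, 160 mm tall. Origin: centre of its underside, z up (round: yaw does not matter). Starts upright near the middle of another's tray. Body 45 mm across up to 80 mm, then a shoulder; the nozzle's foot is a 25 mm cylinder from 113 to 128 mm above the origin: grip it there; above it tapers. 0.2 kg. Belongs on the yellow tray.
- tray_blue: Round shallow spill tray, 104 mm across over a 3 mm thick rim that stands 8 mm high, blue, fixed to the worktop. Its flat inner floor, 98 mm across, lies 3 mm above the worktop. Origin: centre of its underside, on the worktop (z = 0). Home of the largest, blue-capped bottle.
- tray_red: Round shallow spill tray, 104 mm across over a 3 mm thick rim that stands 8 mm high, red, fixed to the worktop. Its flat inner floor, 98 mm across, lies 3 mm above the worktop. Origin: centre of its underside, on the worktop (z = 0). Home of the red-capped bottle.
- tray_white: Round shallow spill tray, 104 mm across over a 3 mm thick rim that stands 8 mm high, white, fixed to the worktop. Its flat inner floor, 98 mm across, lies 3 mm above the worktop. Origin: centre of its underside, on the worktop (z = 0). Home of the smallest, blue-capped bottle.
- tray_yellow: Round shallow spill tray, 104 mm across over a 3 mm thick rim that stands 8 mm high, yellow, fixed to the worktop. Its flat inner floor, 98 mm across, lies 3 mm above the worktop. Origin: centre of its underside, on the worktop (z = 0). Home of the yellow bottle.
- tray_grey: Round shallow spill tray, 104 mm across over a 3 mm thick rim that stands 8 mm high, grey, fixed to the worktop. Its flat inner floor, 98 mm across, lies 3 mm above the worktop. Origin: centre of its underside, on the worktop (z = 0). The spare: empty at the start, nobody's home, free for parking a bottle on the way.
- timer: Bystander: flat white bench timer, 66 x 66 x 18 mm, lying loose on the worktop beside the trays. Origin: centre of its underside.
There are look-alikes about, which are no part of the job. Leave any black look-alike of the bottle_small_blue alone.

How it is judged:
At the end, for the whole second after the job is handed in: Each of the four bottles stands upright (within 0.1 rad) and at rest on the floor of its own tray, its centre within 14 mm of the tray's centre (horizontal distance between bottle_large_blue and tray_blue below 0.014 m and z of bottle_large_blue in the frame of tray_blue below 0.01 m and angle between each of bottle_large_blue, bottle_red, bottle_small_blue, bottle_yellow's own z axis and vertical below 0.1 rad and linear speed of each of bottle_large_blue, bottle_red, bottle_small_blue, bottle_yellow below 0.02 m/s and horizontal distance between bottle_red and tray_red below 0.014 m and z of bottle_red in the frame of tray_red below 0.01 m and horizontal distance between bottle_small_blue and tray_white below 0.014 m and z of bottle_small_blue in the frame of tray_white below 0.01 m and horizontal distance between bottle_yellow and tray_yellow below 0.014 m and z of bottle_yellow in the frame of tray_yellow below 0.01 m); the robot touches nothing.
It fails at once if a bottle falls over (leans more than 0.6 rad) (angle between any of bottle_large_blue, bottle_red, bottle_small_blue, bottle_yellow's own z axis and vertical above 0.6 rad).
It fails at once if the timer is shifted by more than 20 mm (distance of timer from where it was at the start of the episode above 0.02 m).
It also fails if it takes over 138 s, if anything falls off the work surface, if the arm or the gripper's body presses on something with over 40 N, if the wrist force passes 120 N, or if a joint passes its speed limit or range.

## Working session

There is one attempt and no reset: what is moved stays moved. The work goes in short steps, Python scripts to look and compute and a tool call to move; the robot and the scene stay as the last step left them, time stands still between calls to the robot, and variables do not carry over. Pictures are saved under pics/ and viewed, at most 14 in all, crops included, and the job is handed in when it is done.

Besides the shell and the picture viewer there is one more tool, called after "Call:" as name(argument=value, ...) on one line, values as JSON. servo_tool: Moves the arm, as the interface text tells. Its arguments: {"type":"object","properties":{"motion":{"type":"array"}},"required":["motion"]}

```bash
ls; mkdir -p pics
cat > h.py <<'E'
from bench import ctrl
import numpy as np, cv2
def cam(n):
    return ctrl.camera(n)
def save(c,f): cv2.imwrite('pics/'+f, c['pixels'][:,:,::-1])
def pts(c):
    d=c['depth']; v,u=np.mgrid[:480,:640]
    P=np.stack([(u-c['cx'])/c['fx']*d,(v-c['cy'])/c['fy']*d,d],-1)
    return (P-c['t'])@c['R']   # R^T (P-t)
def ray(c,u,v,z):
    d=np.array([(u-c['cx'])/c['fx'],(v-c['cy'])/c['fy'],1])@c['R']; o=-c['t']@c['R']
    return o+d*(z-o[2])/d[2]
E
python3 - <<'E'
from h import *
o=ctrl.get_obs(); print(o)
for n in('scene','side'):
    c=cam(n); save(c,n+'0.png'); np.savez(n+'0.npz',**c); print(n,-np.array(c['t'])@c['R'])
E
```

```text
pics
{'time_s': 0.0, 'q': array([ 1.13169641e+00,  1.81544498e-01,  1.60800344e+00, -8.69946072e-06,
        1.35380761e+00, -2.06280566e-01]), 'dq': array([-0.00034633, -0.00014233, -0.00183169,  0.00033681,  0.00100612,
        0.00050132]), 'joint_efforts': array([-1.91710496e-03, -4.44874656e+01, -3.51331723e+01, -3.39541239e-04,
        9.02269618e-03, -2.98328359e-06]), 'eef_pos': array([0.13241791, 0.55902048, 0.25538438]), 'eef_rot': array([-2.75495292e-04,  1.16145959e-01,  9.93231765e-01, -8.37296497e-04]), 'wrist_force': array([-0.81135293,  0.32344392, -0.19513453]), 'torque': array([-0.02224129,  0.01563116, -0.03966347]), 'grasp_force': 0.0, 'opening': 1.001487941181444}
scene [-0.25690592 -0.43583924  0.62180924]
side [ 0.34596764 -0.70973341  0.73548983]
```

View pics/scene0.png

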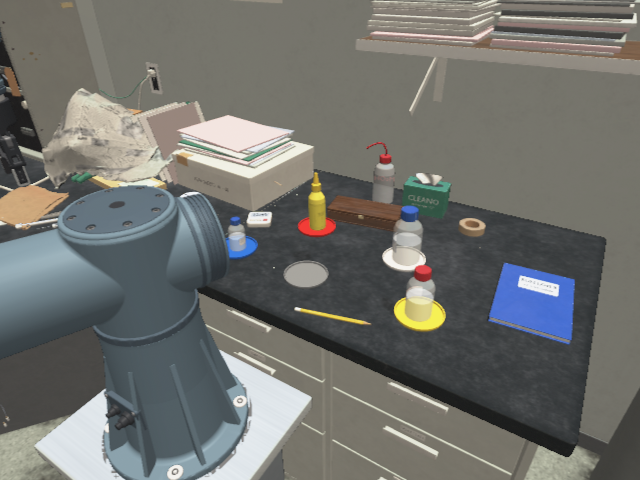

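View pics/side0.png

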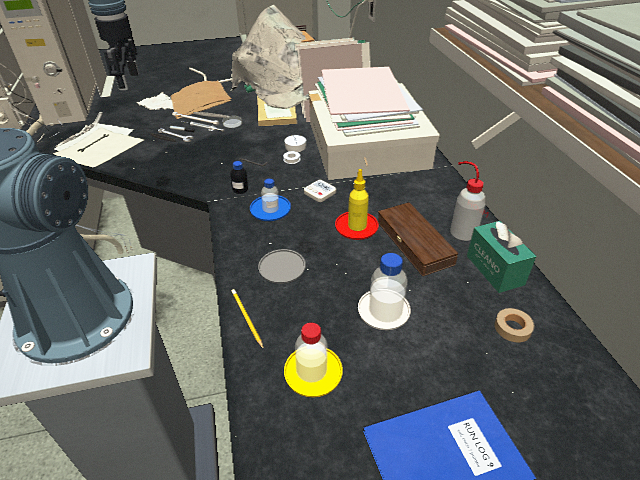

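Small blue bottle stands on the blue tray (side 270,195). Its black look-alike is at (238,177), off the trays, and is to be left alone. Yellow is on red (357,200), red-capped on yellow (311,350; not the spout bottle at 470,210), large on white (388,285). The grey tray is empty (282,265) and the timer is at (320,189). So this is two swaps, each through grey.

```bash
cat > m.py <<'E'
from h import *
from scipy.optimize import least_squares
def hsv(c): return cv2.cvtColor(c['pixels'],cv2.COLOR_RGB2HSV)
RNG={'blue':((100,120,60),(130,255,255)),'red':((0,150,80),(8,255,255)),'yellow':((22,150,90),(35,255,255)),'white':((0,0,150),(180,60,255)),'grey':((0,0,85),(180,60,190))}
def mask(c,k):
    h=hsv(c); m=cv2.inRange(h,*[np.array(x) for x in RNG[k]])
    if k=='red': m|=cv2.inRange(h,np.array((172,150,80)),np.array((180,255,255)))
    return m
def tray(c,k,box):
    m=np.zeros((480,640),np.uint8); x0,y0,x1,y1=box; m[y0:y1,x0:x1]=mask(c,k)[y0:y1,x0:x1]
    cs,_=cv2.findContours(m,cv2.RETR_EXTERNAL,cv2.CHAIN_APPROX_NONE)
    p=np.vstack([q[:,0] for q in cs if len(q)>15])
    p=cv2.convexHull(p)[:,0] if False else p
    W=np.array([ray(c,u,v,.008)[:2] for u,v in p])
    f=lambda s:np.hypot(*(W-s).T)-.052
    r=least_squares(f,np.median(W,0),loss='cauchy',f_scale=.0015)
    return r.x,int((abs(f(r.x))<.003).sum()),len(W)
def cap(c,k,box,z):
    m=np.zeros((480,640),np.uint8); x0,y0,x1,y1=box; m[y0:y1,x0:x1]=mask(c,k)[y0:y1,x0:x1]
    n,l,s,ce=cv2.connectedComponentsWithStats(m); i=1+s[1:,4].argmax()
    return ray(c,*ce[i],z)[:2],ce[i],s[i]
E
python3 - <<'E'
from m import *
T={'side':{'blue':(245,193,296,224),'red':(330,205,384,243),'yellow':(280,340,348,398),'white':(352,285,416,334),'grey':(252,244,310,286)},
'scene':{'blue':(220,230,262,262),'red':(292,214,342,240),'yellow':(388,292,450,334),'white':(376,242,430,274),'grey':(278,256,334,292)}}
C={'side':{'large':('blue',(372,245,410,276),.1285),'red':('red',(295,318,325,342),.1065),'small':('blue',(258,175,282,190),.081)},
'scene':{'large':('blue',(392,200,424,224),.1285),'red':('red',(408,260,438,282),.1065),'small':('blue',(226,212,246,226),.081)}}
for n in T:
    c=dict(np.load(n+'0.npz')); P=pts(c)
    for k in T[n]: print(n,k,*tray(c,k,T[n][k]))
    for k,(col,b,z) in C[n].items(): print(n,k,*cap(c,col,b,z))
    # high points by depth: yellow bottle and caps
    for nm,b,lo,hi in (('yellow',(345,165,372,215) if n=='side' else (305,170,330,215),.116,.128),('yellowbody',(340,165,380,230) if n=='side' else (300,170,335,232),.03,.08)):
        x0,y0,x1,y1=b;Q=P[y0:y1,x0:x1].reshape(-1,3); g=cv2.inRange(hsv(c)[y0:y1,x0:x1],(20,120,80),(35,255,255)).ravel()>0
        q=Q[(Q[:,2]>lo)&(Q[:,2]<hi)&g]; print(n,nm,len(q),q.mean(0),q.std(0))
    for k,b in (('timer',(305,178,336,202)),) if n=='side' else (('timer',(247,210,272,228)),):
        print(k,ray(c,(b[0]+b[2])/2,(b[1]+b[3])/2,.018))
E
```

```text
side blue [0.43513094 0.24889322] 79 122
side red [0.62715847 0.12914586] 83 128
side yellow [ 0.43599283 -0.23934537] 128 203
side white [ 0.60497225 -0.13348787] 100 148
side grey [0.42780634 0.03631183] 115 122
side large [ 0.60917076 -0.13372337] [390.86698337 263.60570071] [380 253  23  23 421]
side red [ 0.43604513 -0.23349719] [310.75226586 332.22960725] [301 322  20  20 331]
side small [0.43801359 0.25060058] [268.57831325 182.73493976] [264 178  10  10  83]
side yellow 46 [0.62745156 0.12297177 0.12227449] [0.00724499 0.0034536  0.00322471]
side yellowbody 323 [0.62328047 0.11381731 0.05577139] [0.01205091 0.00587441 0.01424563]
timer [0.5735473  0.27570147 0.018     ]
scene blue [0.4321122  0.24942168] 45 105
scene red [0.62435201 0.1308069 ] 65 103
scene yellow [ 0.43434616 -0.23853558] 96 152
scene white [ 0.60441793 -0.1335478 ] 69 126
scene grey [0.42750766 0.03618483] 105 105
scene large [ 0.61057661 -0.13357131] [409.39330544 212.9539749 ] [401 205  18  17 239]
scene red [ 0.43580167 -0.2342015 ] [422.55707763 272.75799087] [415 265  17  16 219]
scene small [0.43922818 0.25155333] [234.89855072 220.36231884] [230 216  10   9  69]
scene yellow 35 [0.62258328 0.12846076 0.12181387] [0.00596371 0.00516158 0.00324825]
scene yellowbody 262 [0.61385058 0.12242751 0.0556288 ] [0.00822628 0.01026915 0.01425218]
timer [0.56121677 0.2776056  0.018     ]
```

Run:
```python
import cv2
a=cv2.imread('pics/side0.png')
cv2.imwrite('pics/crop1.png',cv2.resize(a[145:275,215:415],(800,520),interpolation=cv2.INTER_CUBIC))
```

```text
(no output)
```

View pics/crop1.png

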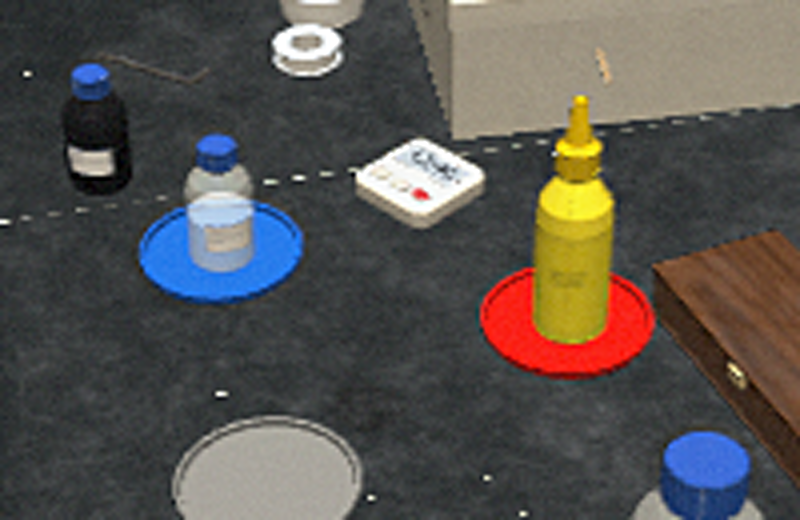

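Crop: the clear small bottle, on blue, is at crop (218,205). The black look-alike at (95,130) stays put, the timer is at (420,180), and yellow is on red at (573,230).

Run:
```python
from h import *
print(ctrl.tip_reach)
c=dict(np.load('side0.npz')); P=pts(c); print('black',ray(c,237,165,.081))
c2=dict(np.load('scene0.npz')); Q=np.vstack([P.reshape(-1,3),pts(c2).reshape(-1,3)])
for n,x,y,z in (('small',.4386,.251,.05),('large',.61,-.134,.09),('red',.436,-.234,.07),('yellow',.629,.131,.09),('grey',.428,.036,.03)):
    r=np.hypot(Q[:,0]-x,Q[:,1]-y); s=Q[(Q[:,2]>z)&(Q[:,2]<.4)&(r>.035)&(r<.13)]
    print(n,len(s), s[np.argsort(np.hypot(s[:,0]-x,s[:,1]-y))][:200:40].round(3).tolist())
```

```text
0.025
black [0.37125746 0.35073789 0.081     ]
small 187 [[0.379, 0.333, 0.057], [0.379, 0.343, 0.063], [0.363, 0.337, 0.051], [0.369, 0.345, 0.066], [0.367, 0.352, 0.084]]
large 48 [[0.591, -0.164, 0.091], [0.574, -0.139, 0.098]]
red 0 []
yellow 0 []
grey 0 []
```

Call:
servo_tool(motion=[[[0, 0, 0, -8, -1], [0, 0, 0, -13.34, -1], [-2, -2, 0, -13.34, -1], [-4, -5, 0, -13.34, -1], [-6, -8, 0, -13.34, -1]]])

```text
time_s: 0.6
eef_pos: [0.1726, 0.4666, 0.2556]
eef_rot: [-0.0, -0.0, 1.0, -0.001]
wrist_force: [0.9, -0.4, 0.4]
opening: 1.003
grasp_force: 0.0
```

Call:
servo_tool(motion=[[[-3, -2, 0, 0, -1], [-7, -5.5, 0, 0, -1], [-11, -9, 0, 0, -1], [-15, -12, 0, 0, -1], [-19, -15.5, 0, 0, -1]]])

```text
time_s: 1.1
eef_pos: [0.3565, 0.3175, 0.2562]
eef_rot: [0.0, -0.0, 1.0, 0.0]
wrist_force: [0.7, 0.2, 0.5]
opening: 1.001
grasp_force: 0.0
```

Call:
servo_tool(motion=[[[-4, -3.5, 0, 0, -1], [-7.6, -6.06, 0, 0, -1], [-7.6, -6.06, 3, 0, -1], [-7.6, -6.06, 6, 0, -1], [-7.6, -6.06, 8, 0, -1]]])

```text
time_s: 1.6
eef_pos: [0.4306, 0.2574, 0.1738]
eef_rot: [-0.001, 0.001, 1.0, -0.0]
wrist_force: [0.4, 0.8, 0.3]
opening: 0.997
grasp_force: 0.0
```

Call:
servo_tool(motion=[[[0, 0, 0, 0, -1], [0, 0, 0, 0, -1]]])

```text
time_s: 1.8
eef_pos: [0.4313, 0.2584, 0.1764]
eef_rot: [-0.0, -0.0, 1.0, -0.0]
wrist_force: [0.4, -0.1, -0.3]
opening: 1.005
grasp_force: 0.0
```

```bash
cat >> m.py <<'E'
def wcap(k,z,f=None):
    o=ctrl.get_obs(); c=ctrl.camera('wrist')
    from scipy.spatial.transform import Rotation as Ro
    q=o['eef_rot']; R=Ro.from_quat([q[1],q[2],q[3],q[0]]).as_matrix()
    H=np.array(c['hand_eye']); Rw=R@H[:3,:3]; t=R@H[:3,3]+o['eef_pos']
    c['R']=Rw.T; c['t']=-Rw.T@t
    if f: save(c,f)
    print('tcp',o['eef_pos'],'cam',t)
    print(k,*cap(c,k,(0,0,640,480),z))
    return c
E
python3 -c "
from m import *
c=wcap('blue',.081,'w1.png'); np.savez('w1.npz',**c)"
```

```text
tcp [0.4313315  0.25838276 0.17639625] cam [0.35103392 0.25780631 0.29470716]
blue [0.41737511 0.25780511] [316.31867554 231.87105816] [ 251  165  118  114 5708]
```

View pics/w1.png

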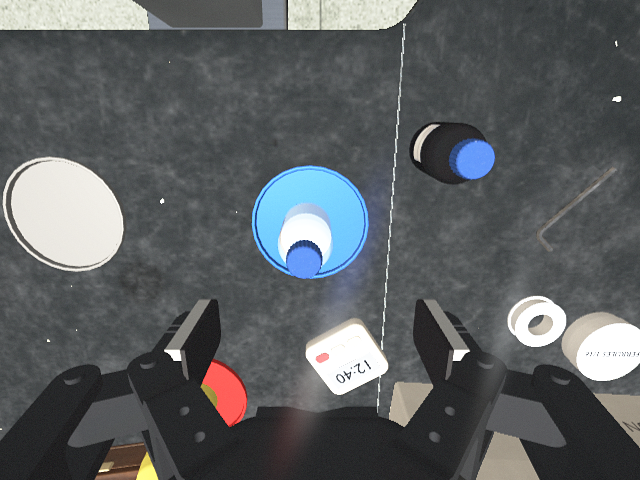

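Wrist view: the cap is at (304,259) on the blue tray (centre 310,221), the black bottle at (455,155) and the timer at (347,355).

```bash
python3 -c "
from m import *
c=dict(np.load('w1.npz'));print(ray(c,304,259,.081)[:2], tray(c,'blue',(245,160,372,280)), tray(c,'grey',(0,150,130,275)),tray(c,'white',(0,150,130,275)))"
```

```text
[0.43675821 0.24940156] (array([0.43343147, 0.25225794]), 379, 379) (array([0.42600919, 0.0390689 ]), 639, 1865) (array([0.42623734, 0.0356209 ]), 330, 330)
```

Call:
servo_tool(motion=[[[-0.7, -0.8, 1, 0, -1], [-0.7, -0.8, 3.5, 0, -1], [-0.7, -0.8, 6, 0, -1], [-0.7, -0.8, 7.9, 0, -1], [-0.7, -0.8, 7.9, 0, -1]]])

```text
time_s: 2.35
eef_pos: [0.4372, 0.2495, 0.0952]
eef_rot: [-0.002, 0.0, 1.0, -0.001]
wrist_force: [-0.5, -1.0, -0.1]
opening: 1.003
grasp_force: 0.0
```

Call:
servo_tool(motion=[[[0, 0, 0, 0, 0], [0, 0, 0, 0, 1], [0, 0, 0, 0, 1], [0, 0, 0, 0, 1], [0, 0, 0, 0, 1]]])

```text
time_s: 2.85
eef_pos: [0.4394, 0.2506, 0.0985]
eef_rot: [0.001, -0.0, 1.0, 0.0]
wrist_force: [-0.3, -0.0, 5.4]
opening: 0.253
grasp_force: 57.4
```

Call:
servo_tool(motion=[[[0, 0, -0.5, 0, 1], [0, 0, -2, 0, 1], [0, 0, -4, 0, 1], [0, 0, -5, 0, 1], [0, 0, -5, 0, 1]]])

```text
time_s: 3.35
eef_pos: [0.4394, 0.2507, 0.1488]
eef_rot: [0.002, -0.0, 1.0, 0.0]
wrist_force: [0.3, -0.9, -1.5]
opening: 0.251
grasp_force: 57.2
```

Run:
```python
from h import *
o=ctrl.get_obs(); print(o['eef_pos'],o['opening'],o['grasp_force'],o['wrist_force'])
c=cam('side'); save(c,'s1.png'); a=cv2.imread('pics/s1.png')
cv2.imwrite('pics/crop2.png',cv2.resize(a[100:230,200:330],(600,600),interpolation=cv2.INTER_CUBIC))
```

```text
[0.43942422 0.25074706 0.14883319] 0.25136988560424733 57.20469722582493 [ 0.31089361 -0.91632275 -1.53114171]
```

View pics/crop2.png

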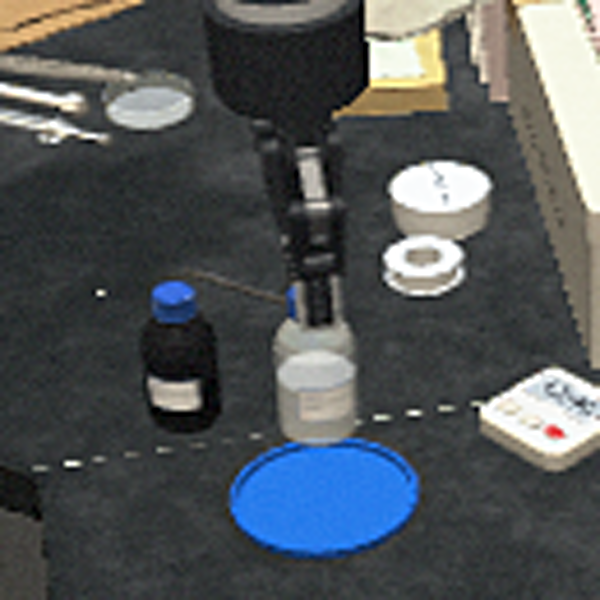

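The small bottle is lifted and upright, its body at crop (317,400), and the blue tray below is clear. Carrying it to grey.

Call:
servo_tool(motion=[[[0, -1.5, 0, 0, 1], [0.2, -4.5, 0, 0, 1], [0.4, -8, 0, 0, 1], [0.6, -11.5, 0, 0, 1], [0.8, -14.5, 0, 0, 1]]])

```text
time_s: 3.9
eef_pos: [0.4291, 0.1033, 0.1461]
eef_rot: [-0.001, 0.0, 1.0, -0.0]
wrist_force: [0.5, 0.2, -2.6]
opening: 0.255
grasp_force: 57.3
```

Call:
servo_tool(motion=[[[0.1, -3, 0, 0, 1], [0.2, -5.5, 0, 0, 1], [0.2, -6.9, 0, 0, 1], [0.2, -6.9, 0, 0, 1], [0.2, -6.9, 0, 0, 1]]])

```text
time_s: 4.4
eef_pos: [0.4277, 0.0361, 0.1466]
eef_rot: [-0.001, 0.001, 1.0, 0.0]
wrist_force: [0.8, 0.2, -1.6]
opening: 0.252
grasp_force: 57.5
```

Call:
servo_tool(motion=[[[0, 0, 1, 0, 1], [0, 0, 3, 0, 1], [0, 0, 4.3, 0, 1], [0, 0, 4.7, 0, 1], [0, 0, 4.8, 0, 1]]])

```text
time_s: 4.9
eef_pos: [0.4282, 0.037, 0.0987]
eef_rot: [-0.001, -0.001, 1.0, 0.0]
wrist_force: [0.4, -0.3, -1.0]
opening: 0.254
grasp_force: 57.5
```

Call:
servo_tool(motion=[[[0, 0, 0, 0, 1], [0, 0, 0, 0, 1]]])

```text
time_s: 5.1
eef_pos: [0.4286, 0.0366, 0.0994]
eef_rot: [0.0, -0.0, 1.0, -0.0]
wrist_force: [-0.1, 0.4, -1.6]
opening: 0.253
grasp_force: 57.5
```

Call:
servo_tool(motion=[[[0, 0, 0.1, 0, 1], [0, 0, 0.2, 0, 1], [0, 0, 0.2, 0, 1]]])

```text
time_s: 5.4
eef_pos: [0.4294, 0.0363, 0.0985]
eef_rot: [0.001, -0.0, 1.0, -0.0]
wrist_force: [-2.4, 1.8, 7.9]
opening: 0.254
grasp_force: 58.8
```

Call:
servo_tool(motion=[[[0, 0, 0, 0, 0.3], [0, 0, 0, 0, -0.4], [0, 0, 0, 0, -1], [0, 0, -1, 0, -1], [0, 0, -4, 0, -1]]])

```text
time_s: 5.9
eef_pos: [0.4262, 0.0367, 0.1359]
eef_rot: [-0.003, 0.0, 1.0, 0.001]
wrist_force: [-0.3, -0.1, -0.1]
opening: 0.993
grasp_force: 0.0
```

Call:
servo_tool(motion=[[[0, 0, -3, 0, -1], [0, 0, -6, 0, -1], [0, 0, -9, 0, -1], [0, 0, -9.5, 0, -1], [0, 0, -9.5, 0, -1]]])

```text
time_s: 6.4
eef_pos: [0.4291, 0.0363, 0.2336]
eef_rot: [0.001, -0.0, 1.0, -0.0]
wrist_force: [-0.5, 0.1, -0.8]
opening: 1.001
grasp_force: 0.0
```

Call:
servo_tool(motion=[[[-2, -2, 0, 0, -1], [-4.5, -4.2, 0, 0, -1], [-7, -6.6, 0, 0, -1], [-9.5, -9, 0, 0, -1], [-12, -11.4, 0, 0, -1]]])

```text
time_s: 6.9
eef_pos: [0.5483, -0.0783, 0.2301]
eef_rot: [-0.002, 0.0, 1.0, 0.001]
wrist_force: [0.5, -0.5, 0.2]
opening: 0.998
grasp_force: 0.0
```

Call:
servo_tool(motion=[[[-2.5, -2.4, 0, 0, -1], [-5, -4.6, 0, 0, -1], [-6.1, -5.6, 0, 0, -1], [-6.1, -5.6, 1.5, 0, -1], [-6.1, -5.6, 1.5, 0, -1]]])

```text
time_s: 7.4
eef_pos: [0.6069, -0.1325, 0.2125]
eef_rot: [-0.004, 0.0, 1.0, 0.002]
wrist_force: [0.2, 0.3, -1.1]
opening: 1.001
grasp_force: 0.0
```

```bash
python3 -c "
from m import *
c=wcap('blue',.1285); np.savez('w2.npz',**c)
for n in('side','scene'):
  c=cam(n);np.savez(n+'1.npz',**c)
  b=(262,225,300,260) if n=='side' else (280,230,330,275)
  print(n,'small',*cap(c,'blue',b,.081))
"
```

```text
tcp [ 0.60688129 -0.13246945  0.21245589] cam [ 0.52734289 -0.13343099  0.33127507]
blue [ 0.56934822 -0.29916188] [ 43.44681133 201.58756387] [    0    82   111   226 15069]
side small [0.42829303 0.03578814] [279.52631579 239.79824561] [274 234  12  12 114]
scene small [0.42965782 0.03638698] [305.19565217 246.40217391] [300 242  11  10  92]
```

Call:
servo_tool(motion=[[[0, 0, 1.5, 0, -1], [0, 0, 4, 0, -1], [0, 0, 6, 0, -1], [0, 0, 7, 0, -1], [0, 0, 7, 0, -1]]])

```text
time_s: 8.05
eef_pos: [0.6082, -0.1328, 0.1453]
eef_rot: [-0.002, -0.0, 1.0, 0.001]
wrist_force: [-0.3, -0.2, -0.1]
opening: 0.996
grasp_force: 0.0
```

Call:
servo_tool(motion=[[[0, 0, 0, 0, -1], [0, 0, 0, 0, -1]]])

```text
time_s: 8.25
eef_pos: [0.6103, -0.1339, 0.1487]
eef_rot: [0.001, -0.0, 1.0, -0.0]
wrist_force: [0.2, -0.6, 0.1]
opening: 0.995
grasp_force: 0.0
```

Down 6 mm more, then close.

Call:
servo_tool(motion=[[[0, 0, 0.6, 0, -1], [0, 0, 0.6, 0, -1], [0, 0, 0.6, 0, 0], [0, 0, 0.6, 0, 1], [0, 0, 0.6, 0, 1]]])

```text
time_s: 8.75
eef_pos: [0.6095, -0.1337, 0.1414]
eef_rot: [0.0, 0.0, 1.0, -0.0]
wrist_force: [0.3, -0.1, 0.4]
opening: 0.514
grasp_force: 0.0
```

Call:
servo_tool(motion=[[[0, 0, 0, 0, 1], [0, 0, 0, 0, 1], [0, 0, -0.5, 0, 1], [0, 0, -2, 0, 1], [0, 0, -3.5, 0, 1]]])

```text
time_s: 9.25
eef_pos: [0.6088, -0.1332, 0.1766]
eef_rot: [-0.001, -0.0, 1.0, 0.0]
wrist_force: [0.9, -0.1, -4.3]
opening: 0.436
grasp_force: 59.1
```

Call:
servo_tool(motion=[[[0, 0, -1, 0, 1], [0, 0, -1.5, 0, 1], [0, 0, -1.5, 0, 1]]])

```text
time_s: 9.55
eef_pos: [0.6101, -0.1338, 0.1928]
eef_rot: [0.001, -0.0, 1.0, -0.0]
wrist_force: [-0.0, -0.9, -3.5]
opening: 0.435
grasp_force: 59.1
```

Call:
servo_tool(motion=[[[0.6, 1.2, 0, 0, 1], [1.7, 3.7, 0, 0, 1], [3, 6.6, 0, 0, 1], [4.4, 9.6, 0, 0, 1], [5.8, 12.6, 0, 0, 1]]])

```text
time_s: 10.05
eef_pos: [0.5496, -0.0057, 0.1903]
eef_rot: [-0.001, 0.0, 1.0, 0.0]
wrist_force: [0.5, 0.6, -4.0]
opening: 0.444
grasp_force: 59.2
```

Call:
servo_tool(motion=[[[1.4, 3, 0, 0, 1], [2.8, 6, 0, 0, 1], [4.2, 9, 0, 0, 1], [5.6, 12, 0, 0, 1], [7, 15, 0, 0, 1]]])

```text
time_s: 10.55
eef_pos: [0.4793, 0.1441, 0.1904]
eef_rot: [-0.001, -0.0, 1.0, 0.0]
wrist_force: [0.8, -0.1, -4.0]
opening: 0.434
grasp_force: 59.2
```

Call:
servo_tool(motion=[[[1.4, 3, 0, 0, 1], [2.8, 6, 0, 0, 1], [4, 9, 0, 0, 1], [4.8, 10.8, 0, 0, 1], [4.8, 10.8, 0, 0, 1]]])

```text
time_s: 11.05
eef_pos: [0.4307, 0.2526, 0.1904]
eef_rot: [-0.001, -0.002, 1.0, 0.0]
wrist_force: [-1.1, -0.9, -4.1]
opening: 0.434
grasp_force: 59.9
```

Call:
servo_tool(motion=[[[0, 0, 0, 0, 1], [0, 0, 0, 0, 1]]])

```text
time_s: 11.25
eef_pos: [0.4332, 0.2499, 0.191]
eef_rot: [-0.0, 0.0, 1.0, -0.0]
wrist_force: [0.3, 0.2, -3.5]
opening: 0.432
grasp_force: 59.9
```

Call:
servo_tool(motion=[[[0, 0, 1, 0, 1], [0, 0, 3, 0, 1], [0, 0, 4.4, 0, 1], [0, 0, 4.7, 0, 1], [0, 0, 4.8, 0, 1]]])

```text
time_s: 11.75
eef_pos: [0.4334, 0.25, 0.1427]
eef_rot: [-0.001, 0.0, 1.0, -0.0]
wrist_force: [-0.1, 0.3, -3.2]
opening: 0.437
grasp_force: 59.9
```

Call:
servo_tool(motion=[[[0, 0, 0, 0, 1], [0, 0, 0.1, 0, 1], [0, 0, 0.1, 0, 1]]])

```text
time_s: 12.05
eef_pos: [0.4338, 0.2505, 0.1427]
eef_rot: [0.0, -0.0, 1.0, 0.0]
wrist_force: [0.4, 0.5, -2.9]
opening: 0.434
grasp_force: 59.9
```

Call:
servo_tool(motion=[[[0, 0, 0.1, 0, 1], [0, 0, 0.1, 0, 1], [0, 0, 0.1, 0, 0], [0, 0, 0.1, 0, -0.6], [0, 0, 0.1, 0, -1]]])

```text
time_s: 12.55
eef_pos: [0.4337, 0.2505, 0.1416]
eef_rot: [0.0, -0.0, 1.0, 0.0]
wrist_force: [-0.0, 0.2, 0.1]
opening: 0.826
grasp_force: 0.0
```

Call:
servo_tool(motion=[[[0, 0, 0, 0, -1], [0, 0, -2, 0, -1], [0, 0, -5, 0, -1], [0, 0, -8, 0, -1], [0, 0, -8, 0, -1]]])

```text
time_s: 13.05
eef_pos: [0.436, 0.2512, 0.2259]
eef_rot: [0.004, -0.0, 1.0, 0.001]
wrist_force: [0.7, 0.0, 0.2]
opening: 0.998
grasp_force: 0.0
```

Call:
servo_tool(motion=[[[0, -1.5, 0, 0, -1], [0.1, -4.5, 0, 0, -1], [0.2, -8, 0, 0, -1], [0.4, -11.5, 0, 0, -1], [0.5, -15, 0, 0, -1]]])

```text
time_s: 13.55
eef_pos: [0.427, 0.0985, 0.2197]
eef_rot: [-0.001, -0.0, 1.0, -0.0]
wrist_force: [0.5, -0.6, 0.3]
opening: 0.999
grasp_force: 0.0
```

Call:
servo_tool(motion=[[[0, -3, 0, 0, -1], [0, -5.5, 0, 0, -1], [0, -6.45, 1, 0, -1], [0, -6.45, 4, 0, -1], [0, -6.45, 4, 0, -1]]])

```text
time_s: 14.05
eef_pos: [0.4249, 0.0361, 0.1768]
eef_rot: [-0.004, 0.001, 1.0, 0.001]
wrist_force: [-1.3, -0.0, -0.2]
opening: 0.999
grasp_force: 0.0
```

Call:
servo_tool(motion=[[[0, 0, 0, 0, -1], [0, 0, 0, 0, -1]]])

```text
time_s: 14.25
eef_pos: [0.4287, 0.0362, 0.1818]
eef_rot: [0.0, -0.0, 1.0, -0.0]
wrist_force: [0.7, -0.1, -0.5]
opening: 0.999
grasp_force: 0.0
```

Call:
servo_tool(motion=[[[0, 0, 2, 0, -1], [0, 0, 4.5, 0, -1], [0, 0, 7, 0, -1], [0, 0, 8.3, 0, -1], [0, 0, 8.3, 0, -1]]])

```text
time_s: 14.75
eef_pos: [0.4277, 0.0364, 0.0975]
eef_rot: [-0.001, -0.0, 1.0, 0.0]
wrist_force: [1.0, -0.2, 0.8]
opening: 1.001
grasp_force: 0.0
```

Call:
servo_tool(motion=[[[0, 0, 0, 0, 0], [0, 0, 0, 0, 1], [0, 0, 0, 0, 1], [0, 0, 0, 0, 1], [0, 0, 0, 0, 1]]])

```text
time_s: 15.25
eef_pos: [0.4293, 0.0357, 0.0993]
eef_rot: [0.001, -0.0, 1.0, -0.0]
wrist_force: [-0.8, 0.0, 6.1]
opening: 0.249
grasp_force: 58.0
```

Call:
servo_tool(motion=[[[0, 0, -0.5, 0, 1], [0, 0, -2, 0, 1], [0, 0, -4, 0, 1], [0, 0, -5, 0, 1], [0, 0, -5, 0, 1]]])

```text
time_s: 15.75
eef_pos: [0.4295, 0.0357, 0.1497]
eef_rot: [0.002, -0.0, 1.0, -0.0]
wrist_force: [0.1, 0.3, -1.9]
opening: 0.25
grasp_force: 58.0
```

Call:
servo_tool(motion=[[[-1, -1, 0, 0, 1], [-3, -2.9, 0, 0, 1], [-5.5, -5.3, 0, 0, 1], [-8, -7.7, 0, 0, 1], [-10.5, -10.1, 0, 0, 1]]])

```text
time_s: 16.25
eef_pos: [0.5342, -0.0668, 0.1468]
eef_rot: [-0.001, 0.0, 1.0, 0.0]
wrist_force: [0.0, 0.5, -1.4]
opening: 0.249
grasp_force: 58.0
```

Call:
servo_tool(motion=[[[-2.5, -2.4, 0, 0, 1], [-5, -4.8, 0, 0, 1], [-6.6, -6.4, 0, 0, 1], [-7.1, -6.85, 0, 0, 1], [-7.1, -6.85, 0, 0, 1]]])

```text
time_s: 16.75
eef_pos: [0.6042, -0.1344, 0.1466]
eef_rot: [-0.001, 0.001, 1.0, 0.0]
wrist_force: [-0.1, 0.3, -2.0]
opening: 0.251
grasp_force: 58.0
```

Call:
servo_tool(motion=[[[0, 0, 0, 0, 1], [0, 0, 0, 0, 1]]])

```text
time_s: 16.95
eef_pos: [0.6036, -0.1326, 0.1478]
eef_rot: [-0.001, -0.0, 1.0, 0.0]
wrist_force: [0.5, -0.1, -2.2]
opening: 0.246
grasp_force: 58.0
```

Call:
servo_tool(motion=[[[-0.1, -0.05, 1, 0, 1], [-0.1, -0.05, 3, 0, 1], [-0.1, -0.05, 4.3, 0, 1], [-0.1, -0.05, 4.7, 0, 1], [-0.1, -0.05, 4.8, 0, 1]]])

```text
time_s: 17.45
eef_pos: [0.6053, -0.1338, 0.0999]
eef_rot: [-0.0, -0.0, 1.0, 0.0]
wrist_force: [0.2, 0.3, -2.4]
opening: 0.249
grasp_force: 58.1
```

Call:
servo_tool(motion=[[[0, 0, 0, 0, 1], [0, 0, 0.1, 0, 1], [0, 0, 0.1, 0, 1]]])

```text
time_s: 17.75
eef_pos: [0.6056, -0.1342, 0.0995]
eef_rot: [0.0, -0.0, 1.0, -0.0]
wrist_force: [-0.5, -0.1, -2.8]
opening: 0.254
grasp_force: 58.1
```

Call:
servo_tool(motion=[[[0, 0, 0.1, 0, 1], [0, 0, 0.1, 0, 1], [0, 0, 0.1, 0, 0.3], [0, 0, 0.1, 0, -0.4], [0, 0, 0.1, 0, -1]]])

```text
time_s: 18.25
eef_pos: [0.6054, -0.1341, 0.0981]
eef_rot: [-0.0, 0.0, 1.0, 0.0]
wrist_force: [0.2, 0.5, 0.2]
opening: 0.678
grasp_force: 0.0
```

Call:
servo_tool(motion=[[[0, 0, 0, 0, -1], [0, 0, -2, 0, -1], [0, 0, -5, 0, -1], [0, 0, -8.5, 0, -1], [0, 0, -12, 0, -1]]])

```text
time_s: 18.75
eef_pos: [0.6051, -0.134, 0.2191]
eef_rot: [-0.0, 0.0, 1.0, 0.0]
wrist_force: [-0.0, 0.1, 0.1]
opening: 1.001
grasp_force: 0.0
```

Call:
servo_tool(motion=[[[0, 0, -2, 0, -1], [0, 0, -3, 0, -1], [0, 3, -3, 0, -1], [0, 6, -3, 0, -1], [0, 9, -3, 0, -1]]])

```text
time_s: 19.25
eef_pos: [0.6048, -0.0433, 0.2471]
eef_rot: [-0.001, 0.0, 1.0, 0.0]
wrist_force: [0.3, -0.1, -0.6]
opening: 1.001
grasp_force: 0.0
```

```bash
python3 -c "
from m import *
o=ctrl.get_obs(); print(o['eef_pos'])
for n in('side','scene'):
  c=cam(n);np.savez(n+'2.npz',**c);save(c,n+'2.png')
"
```

```text
[ 0.60478566 -0.0432965   0.24707966]
```

View pics/side2.png

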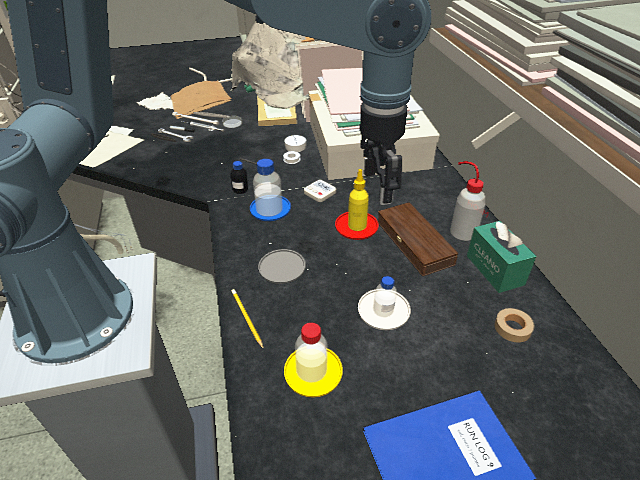

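Large bottle now on blue (268,190), small on white (385,297), both upright; yellow is still on red and grey is empty. Now the yellow bottle.

Call:
servo_tool(motion=[[[-0.5, 3, 0, 0, -1], [-1, 6, 0, 0, -1], [-1.5, 9.5, 0, 0, -1], [-2, 13, 0, 0, -1], [-2.4, 16, 0, 0, -1]]])

```text
time_s: 19.85
eef_pos: [0.6293, 0.1169, 0.2471]
eef_rot: [-0.001, 0.0, 1.0, -0.0]
wrist_force: [0.1, 0.4, -0.0]
opening: 0.999
grasp_force: 0.0
```

Call:
servo_tool(motion=[[[0, 1.5, 0, 0, -1], [0, 1.5, 0, 0, -1], [0, 1.5, 0, 0, -1]]])

```text
time_s: 20.15
eef_pos: [0.6292, 0.1299, 0.2477]
eef_rot: [-0.0, -0.0, 1.0, -0.0]
wrist_force: [0.4, -0.5, 0.1]
opening: 1.003
grasp_force: 0.0
```

Run:
```python
from m import *
for n,b1,b2 in(('side',(250,155,285,180),(375,272,400,292)),('scene',None,None)):
  c=dict(np.load(n+'2.npz'))
  if b1: print(n,cap(c,'blue',b1,.1285)[0],cap(c,'blue',b2,.081)[0])
c=wcap('yellow',.1255); save(c,'w3.png')
m=mask(c,'yellow'); P=pts(c); q=P[(m>0)&(P[:,:,2]>.117)&(P[:,:,2]<.134)]; print(len(q),q.min(0),q.max(0),q.mean(0))
q=P[(m>0)&(P[:,:,2]>.14)&(P[:,:,2]<.17)]; print(len(q),q.mean(0) if len(q) else 0)
```

```text
side [0.43315917 0.25120573] [ 0.60590004 -0.13420261]
tcp [0.62924939 0.1298586  0.24770726] cam [0.54897334 0.12935442 0.36603267]
yellow [0.61383283 0.13095612] [318.67910721 219.2561288 ] [ 294  183   50   79 2733]
419 [0.61551198 0.11969157 0.11704159] [0.63999288 0.14443715 0.13398144] [0.62241784 0.13196999 0.12995603]
365 [0.62550148 0.13231111 0.15406928]
```

View pics/w3.png

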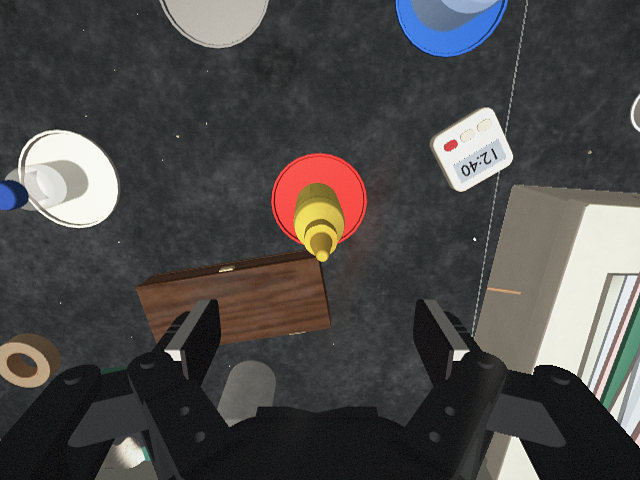

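The nozzle (322,255) lies between the jaws, and the box and timer are clear of the fingers. Descending.

Call:
servo_tool(motion=[[[0, 0.1, 1.5, 0, -1], [0, 0.1, 4, 0, -1], [0, 0.1, 6.5, 0, -1], [0, 0.1, 8.5, 0, -1], [0, 0.1, 9.5, 0, -1]]])

```text
time_s: 20.7
eef_pos: [0.6278, 0.1306, 0.1498]
eef_rot: [-0.002, 0.001, 1.0, -0.0]
wrist_force: [-0.6, 0.1, -0.0]
opening: 1.005
grasp_force: 0.0
```

Call:
servo_tool(motion=[[[0, 0, 0.5, 0, -1], [0, 0, 1, 0, -1], [0, 0, 1, 0, -1], [0, 0, 1, 0, -1]]])

```text
time_s: 21.1
eef_pos: [0.63, 0.1319, 0.1442]
eef_rot: [0.001, -0.0, 1.0, -0.0]
wrist_force: [-0.7, 0.5, 0.5]
opening: 1.002
grasp_force: 0.0
```

Call:
servo_tool(motion=[[[0, 0, 0.25, 0, 0], [0, 0, 0.25, 0, 1], [0, 0, 0.25, 0, 1], [0, 0, 0.25, 0, 1], [0, 0, 0.25, 0, 1]]])

```text
time_s: 21.6
eef_pos: [0.6298, 0.1319, 0.1413]
eef_rot: [0.0, -0.0, 1.0, -0.0]
wrist_force: [-0.0, -0.4, 3.7]
opening: 0.256
grasp_force: 59.4
```

Call:
servo_tool(motion=[[[0, 0, 0, 0, 1], [0, 0, -0.5, 0, 1], [0, 0, -2, 0, 1], [0, 0, -4, 0, 1], [0, 0, -5, 0, 1]]])

```text
time_s: 22.1
eef_pos: [0.6303, 0.132, 0.1934]
eef_rot: [0.001, -0.0, 1.0, 0.0]
wrist_force: [0.7, -0.1, -1.7]
opening: 0.259
grasp_force: 59.0
```

Call:
servo_tool(motion=[[[0, 0, 0, 0, 1], [0, 0, 0, 0, 1]]])

```text
time_s: 22.3
eef_pos: [0.6293, 0.1319, 0.1908]
eef_rot: [-0.0, -0.0, 1.0, -0.0]
wrist_force: [-0.3, -0.4, -2.2]
opening: 0.262
grasp_force: 59.0
```

Call:
servo_tool(motion=[[[1, -0.5, 0, 0, 1], [3.2, -1.5, 0, 0, 1], [6, -2.8, 0, 0, 1], [9, -4.3, 0, 0, 1], [12, -5.7, 0, 0, 1]]])

```text
time_s: 22.8
eef_pos: [0.5074, 0.0745, 0.1894]
eef_rot: [-0.001, -0.0, 1.0, 0.0]
wrist_force: [0.1, -0.5, -2.3]
opening: 0.258
grasp_force: 59.1
```

Call:
servo_tool(motion=[[[2.8, -1.3, 0, 0, 1], [5.6, -2.7, 0, 0, 1], [7.5, -3.6, 0, 0, 1], [8.2, -3.9, 0, 0, 1], [8.2, -3.9, 0, 0, 1]]])

```text
time_s: 23.3
eef_pos: [0.4267, 0.0358, 0.1904]
eef_rot: [-0.0, 0.0, 1.0, 0.0]
wrist_force: [1.8, -0.5, -2.8]
opening: 0.262
grasp_force: 59.1
```

Call:
servo_tool(motion=[[[0, 0, 0, 0, 1], [0, 0, 0, 0, 1]]])

```text
time_s: 23.5
eef_pos: [0.4283, 0.0361, 0.1908]
eef_rot: [0.0, -0.0, 1.0, 0.0]
wrist_force: [0.2, 0.4, -1.8]
opening: 0.26
grasp_force: 59.1
```

Call:
servo_tool(motion=[[[0, 0, 1, 0, 1], [0, 0, 3, 0, 1], [0, 0, 4.3, 0, 1], [0, 0, 4.7, 0, 1], [0, 0, 4.8, 0, 1]]])

```text
time_s: 24.0
eef_pos: [0.4271, 0.0361, 0.1419]
eef_rot: [-0.001, -0.0, 1.0, 0.0]
wrist_force: [0.4, 0.4, -1.9]
opening: 0.255
grasp_force: 59.1
```

Call:
servo_tool(motion=[[[0, 0, 0, 0, 1], [0, 0, 0.1, 0, 1], [0, 0, 0.1, 0, 1]]])

```text
time_s: 24.3
eef_pos: [0.4279, 0.0358, 0.1423]
eef_rot: [0.001, -0.0, 1.0, -0.0]
wrist_force: [-1.0, 0.2, -2.0]
opening: 0.26
grasp_force: 59.1
```

Call:
servo_tool(motion=[[[0, 0, 0.1, 0, 1], [0, 0, 0.1, 0, 1], [0, 0, 0.1, 0, 0.3], [0, 0, 0.1, 0, -0.4], [0, 0, 0.1, 0, -1]]])

```text
time_s: 24.8
eef_pos: [0.4276, 0.0358, 0.1409]
eef_rot: [0.0, -0.0, 1.0, -0.0]
wrist_force: [0.0, 0.1, -0.4]
opening: 0.678
grasp_force: 0.0
```

Call:
servo_tool(motion=[[[0, 0, 0, 0, -1], [0, 0, -2, 0, -1], [0, 0, -5, 0, -1], [0, 0, -8, 0, -1], [0, 0, -11, 0, -1]]])

```text
time_s: 25.3
eef_pos: [0.4272, 0.0359, 0.2519]
eef_rot: [-0.0, -0.0, 1.0, 0.0]
wrist_force: [0.7, 0.4, -0.1]
opening: 1.001
grasp_force: 0.0
```

Call:
servo_tool(motion=[[[0, -3, 0, 0, -1], [-0.2, -6, 0, 0, -1], [-0.4, -9.5, 0, 0, -1], [-0.6, -13, 0, 0, -1], [-0.8, -16.5, 0, 0, -1]]])

```text
time_s: 25.8
eef_pos: [0.4354, -0.1305, 0.2509]
eef_rot: [0.0, -0.0, 1.0, -0.0]
wrist_force: [0.3, 0.1, 0.1]
opening: 0.999
grasp_force: 0.0
```

Call:
servo_tool(motion=[[[0, -3.5, 0, 0, -1], [0, -7, 1, 0, -1], [0, -10.5, 2, 0, -1], [0, -10.5, 4, 0, -1], [0, -10.5, 4, 0, -1]]])

```text
time_s: 26.3
eef_pos: [0.4338, -0.2338, 0.2081]
eef_rot: [-0.002, 0.001, 1.0, 0.002]
wrist_force: [0.1, 0.2, -0.3]
opening: 1.0
grasp_force: 0.0
```

Call:
servo_tool(motion=[[[0, 0, 0, 0, -1], [0, 0, 0, 0, -1]]])

```text
time_s: 26.5
eef_pos: [0.4359, -0.2338, 0.2118]
eef_rot: [0.0, -0.001, 1.0, -0.0]
wrist_force: [-0.2, -0.3, -0.1]
opening: 0.998
grasp_force: 0.0
```

Call:
servo_tool(motion=[[[0, 0, 2, 0, -1], [0, 0, 4.5, 0, -1], [0, 0, 7, 0, -1], [0, 0, 9, 0, -1], [0, 0, 9, 0, -1]]])

```text
time_s: 27.0
eef_pos: [0.4345, -0.2325, 0.1192]
eef_rot: [-0.001, -0.001, 1.0, 0.001]
wrist_force: [-0.0, -0.8, 0.3]
opening: 1.002
grasp_force: 0.0
```

Call:
servo_tool(motion=[[[0, 0, 0, 0, -1], [0, 0, 0, 0, 0], [0, 0, 0, 0, 1], [0, 0, 0, 0, 1], [0, 0, 0, 0, 1]]])

```text
time_s: 27.5
eef_pos: [0.436, -0.2347, 0.1219]
eef_rot: [0.001, -0.0, 1.0, -0.001]
wrist_force: [0.6, -0.0, 5.6]
opening: 0.346
grasp_force: 57.4
```

Call:
servo_tool(motion=[[[0, 0, 0, 0, 1], [0, 0, -0.5, 0, 1], [0, 0, -2, 0, 1], [0, 0, -4, 0, 1], [0, 0, -5, 0, 1]]])

```text
time_s: 28.0
eef_pos: [0.4358, -0.2344, 0.1721]
eef_rot: [0.001, -0.0, 1.0, -0.0]
wrist_force: [0.8, 1.0, -1.5]
opening: 0.35
grasp_force: 58.1
```

Call:
servo_tool(motion=[[[0, 0, 0, 0, 1], [0, 0, 0, 0, 1]]])

```text
time_s: 28.2
eef_pos: [0.4352, -0.2339, 0.1703]
eef_rot: [-0.0, -0.0, 1.0, 0.0]
wrist_force: [-0.4, 1.0, -1.8]
opening: 0.349
grasp_force: 58.1
```

Call:
servo_tool(motion=[[[-0.5, 1, 0, 0, 1], [-1.7, 3.3, 0, 0, 1], [-3.1, 6, 0, 0, 1], [-4.6, 8.8, 0, 0, 1], [-6.1, 11.6, 0, 0, 1]]])

```text
time_s: 28.7
eef_pos: [0.4964, -0.1161, 0.1697]
eef_rot: [-0.001, 0.0, 1.0, 0.001]
wrist_force: [0.5, 0.3, -2.0]
opening: 0.347
grasp_force: 58.1
```

Call:
servo_tool(motion=[[[-1.5, 2.8, 0, 0, 1], [-3, 5.7, 0, 0, 1], [-4.5, 8.6, 0, 0, 1], [-6, 11.5, 0, 0, 1], [-7.5, 14.4, 0, 0, 1]]])

```text
time_s: 29.2
eef_pos: [0.5712, 0.0282, 0.1695]
eef_rot: [-0.001, -0.0, 1.0, 0.0]
wrist_force: [0.6, -0.3, -1.9]
opening: 0.349
grasp_force: 58.1
```

Call:
servo_tool(motion=[[[-1.5, 2.8, 0, 0, 1], [-3, 5.7, 0, 0, 1], [-4.5, 8.4, 0, 0, 1], [-5.4, 10.4, 0, 0, 1], [-5.4, 10.4, 0, 0, 1]]])

```text
time_s: 29.7
eef_pos: [0.6252, 0.1334, 0.1693]
eef_rot: [-0.001, -0.002, 1.0, 0.001]
wrist_force: [0.5, 0.4, -2.4]
opening: 0.352
grasp_force: 58.3
```

Call:
servo_tool(motion=[[[0, 0, 0, 0, 1], [0, 0, 0, 0, 1]]])

```text
time_s: 29.9
eef_pos: [0.6246, 0.1295, 0.1699]
eef_rot: [-0.001, 0.0, 1.0, -0.0]
wrist_force: [0.1, -0.3, -2.2]
opening: 0.348
grasp_force: 58.3
```

Call:
servo_tool(motion=[[[-0.1, 0, 1, 0, 1], [-0.1, 0, 3, 0, 1], [-0.1, 0, 4.2, 0, 1], [-0.1, 0, 4.6, 0, 1], [-0.1, 0, 4.7, 0, 1]]])

```text
time_s: 30.4
eef_pos: [0.6259, 0.1295, 0.1229]
eef_rot: [-0.001, 0.0, 1.0, -0.0]
wrist_force: [0.8, 0.3, -2.0]
opening: 0.352
grasp_force: 58.3
```

Call:
servo_tool(motion=[[[0, 0, 0, 0, 1], [0, 0, 0.1, 0, 1], [0, 0, 0.1, 0, 1]]])

```text
time_s: 30.7
eef_pos: [0.6269, 0.1299, 0.1235]
eef_rot: [0.001, -0.0, 1.0, 0.0]
wrist_force: [-0.7, -0.1, -2.5]
opening: 0.352
grasp_force: 58.3
```

Call:
servo_tool(motion=[[[0, 0, 0.15, 0, 1], [0, 0, 0.15, 0, 1], [0, 0, 0.15, 0, 0.2], [0, 0, 0.15, 0, -0.5], [0, 0, 0.15, 0, -1]]])

```text
time_s: 31.2
eef_pos: [0.6265, 0.1299, 0.1214]
eef_rot: [0.0, -0.0, 1.0, -0.0]
wrist_force: [0.0, -0.0, 0.9]
opening: 0.73
grasp_force: 0.0
```

Call:
servo_tool(motion=[[[0, 0, 0, 0, -1], [0, 0, -2.5, 0, -1], [0, 0, -6, 0, -1], [0, 0, -9.5, 0, -1], [0, 0, -13, 0, -1]]])

```text
time_s: 31.7
eef_pos: [0.6262, 0.1299, 0.2525]
eef_rot: [-0.0, -0.0, 1.0, 0.0]
wrist_force: [1.4, 0.2, -0.7]
opening: 0.998
grasp_force: 0.0
```

Call:
servo_tool(motion=[[[2, -1, 0, 0, -1], [5, -2.4, 0, 0, -1], [8, -3.8, 0, 0, -1], [11, -5.2, 0, 0, -1], [14, -6.6, 0, 0, -1]]])

```text
time_s: 32.2
eef_pos: [0.4852, 0.0635, 0.2513]
eef_rot: [0.0, -0.0, 1.0, -0.0]
wrist_force: [-0.2, -1.0, -0.3]
opening: 1.0
grasp_force: 0.0
```

Call:
servo_tool(motion=[[[3, -1.4, 0, 0, -1], [5.8, -2.8, 0, 0, -1], [5.8, -2.8, 0, 0, -1], [5.8, -2.8, 0, 0, -1]]])

```text
time_s: 32.6
eef_pos: [0.4286, 0.0357, 0.2518]
eef_rot: [0.001, 0.001, 1.0, -0.0]
wrist_force: [0.5, -0.4, 1.1]
opening: 1.0
grasp_force: 0.0
```

Run:
```python
from m import *
c=wcap('yellow',.1255)
m=mask(c,'yellow'); P=pts(c); q=P[(m>0)&(P[:,:,2]>.14)&(P[:,:,2]<.17)]; print(len(q),q.mean(0) if len(q) else 0)
c=cam('side'); save(c,'side3.png'); print(cap(c,'red',(340,150,385,207),.1065))
```

```text
tcp [0.42860789 0.03567519 0.25181132] cam [0.3480165  0.03517152 0.3699234 ]
yellow [0.41078537 0.0375957 ] [319.61564246 214.28882682] [ 292  181   50   76 1790]
297 [0.42346181 0.0364484  0.15206137]
(array([0.62690025, 0.12964227]), array([357.75144509, 190.84393064]), array([351, 184,  15,  15, 173], dtype=int32))
```

View pics/side3.png

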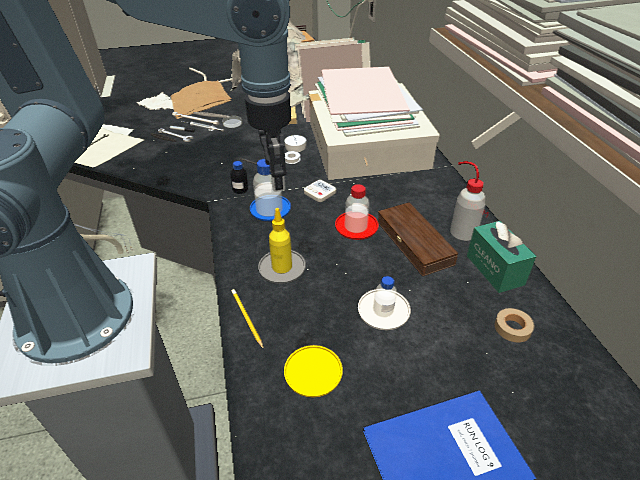

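Red is on red (357,210); yellow stands upright on grey (281,250); the yellow tray (313,370) is free. Last move.

Call:
servo_tool(motion=[[[0.1, 0, 1.5, 0, -1], [0.1, 0, 4, 0, -1], [0.1, 0, 6.5, 0, -1], [0.1, 0, 9, 0, -1], [0.1, 0, 10.2, 0, -1]]])

```text
time_s: 33.2
eef_pos: [0.4269, 0.0365, 0.1471]
eef_rot: [-0.002, -0.0, 1.0, 0.0]
wrist_force: [-0.3, -0.2, 0.1]
opening: 1.002
grasp_force: 0.0
```

Call:
servo_tool(motion=[[[0, 0, 0.5, 0, -1], [0, 0, 0.7, 0, -1], [0, 0, 0.7, 0, -1]]])

```text
time_s: 33.5
eef_pos: [0.4282, 0.0358, 0.1429]
eef_rot: [0.001, -0.0, 1.0, -0.0]
wrist_force: [-0.0, -0.0, -0.0]
opening: 1.0
grasp_force: 0.0
```

Call:
servo_tool(motion=[[[0, 0, 0.1, 0, 0], [0, 0, 0.1, 0, 1], [0, 0, 0.1, 0, 1], [0, 0, 0.1, 0, 1], [0, 0, 0.1, 0, 1]]])

```text
time_s: 34.0
eef_pos: [0.4279, 0.0357, 0.1419]
eef_rot: [0.001, -0.0, 1.0, -0.0]
wrist_force: [0.2, -0.3, 3.3]
opening: 0.257
grasp_force: 59.0
```

Call:
servo_tool(motion=[[[0, 0, 0, 0, 1], [0, 0, -0.5, 0, 1], [0, 0, -2, 0, 1], [0, 0, -4, 0, 1], [0, 0, -5, 0, 1]]])

```text
time_s: 34.5
eef_pos: [0.4277, 0.0359, 0.1923]
eef_rot: [0.0, -0.0, 1.0, -0.0]
wrist_force: [-0.3, 0.1, -1.4]
opening: 0.258
grasp_force: 59.1
```

Call:
servo_tool(motion=[[[0, 0, 0, 0, 1], [0, 0, 0, 0, 1]]])

```text
time_s: 34.7
eef_pos: [0.4271, 0.036, 0.1907]
eef_rot: [-0.0, -0.0, 1.0, 0.0]
wrist_force: [-0.3, 0.1, -1.9]
opening: 0.258
grasp_force: 59.1
```

Call:
servo_tool(motion=[[[0, -1, 0, 0, 1], [-0.1, -3.3, 0, 0, 1], [-0.2, -6.3, 0, 0, 1], [-0.3, -9.3, 0, 0, 1], [-0.4, -12.3, 0, 0, 1]]])

```text
time_s: 35.2
eef_pos: [0.4307, -0.0886, 0.1904]
eef_rot: [-0.001, -0.0, 1.0, 0.0]
wrist_force: [0.5, -0.5, -2.2]
opening: 0.262
grasp_force: 59.1
```

Call:
servo_tool(motion=[[[-0.1, -3, 0, 0, 1], [-0.2, -6, 0, 0, 1], [-0.3, -9, 0, 0, 1], [-0.4, -12, 0, 0, 1], [-0.5, -14, 0, 0, 1]]])

```text
time_s: 35.7
eef_pos: [0.4356, -0.2295, 0.1903]
eef_rot: [-0.001, 0.001, 1.0, 0.0]
wrist_force: [0.1, 0.5, -2.5]
opening: 0.259
grasp_force: 59.2
```

Call:
servo_tool(motion=[[[0, -0.9, 0, 0, 1], [0, -1.2, 0, 0, 1], [0, -1.2, 0, 0, 1], [0, -1.2, 0, 0, 1]]])

```text
time_s: 36.1
eef_pos: [0.4363, -0.2381, 0.191]
eef_rot: [-0.0, -0.0, 1.0, 0.0]
wrist_force: [-0.0, 1.2, -2.3]
opening: 0.258
grasp_force: 59.2
```

Call:
servo_tool(motion=[[[0, 0, 1, 0, 1], [0, 0, 3, 0, 1], [0, 0, 4.3, 0, 1], [0, 0, 4.7, 0, 1], [0, 0, 4.8, 0, 1]]])

```text
time_s: 36.6
eef_pos: [0.4362, -0.2386, 0.1426]
eef_rot: [-0.001, -0.0, 1.0, 0.0]
wrist_force: [0.6, -0.8, -2.0]
opening: 0.258
grasp_force: 59.2
```

Call:
servo_tool(motion=[[[0, 0, 0, 0, 1], [0, 0, 0.1, 0, 1], [0, 0, 0.1, 0, 1]]])

```text
time_s: 36.9
eef_pos: [0.4367, -0.2394, 0.1428]
eef_rot: [0.0, 0.0, 1.0, -0.0]
wrist_force: [0.4, -0.4, -3.0]
opening: 0.253
grasp_force: 59.2
```

Call:
servo_tool(motion=[[[0, 0, 0.1, 0, 1], [0, 0, 0.1, 0, 1], [0, 0, 0.1, 0, 0.3], [0, 0, 0.1, 0, -0.4], [0, 0, 0.1, 0, -1]]])

```text
time_s: 37.4
eef_pos: [0.4365, -0.2392, 0.1414]
eef_rot: [0.0, 0.0, 1.0, -0.0]
wrist_force: [0.1, 1.2, 0.5]
opening: 0.682
grasp_force: 0.0
```

Call:
servo_tool(motion=[[[0, 0, 0, 0, -1], [0, 0, -2, 0, -1], [0, 0, -5, 0, -1], [0, 0, -8, 0, -1], [0, 0, -11, 0, -1]]])

```text
time_s: 37.9
eef_pos: [0.4363, -0.239, 0.2523]
eef_rot: [-0.0, -0.0, 1.0, 0.0]
wrist_force: [-0.3, -1.6, -0.2]
opening: 1.001
grasp_force: 0.0
```

Call:
servo_tool(motion=[[[0, 3, 0, 0, -1], [0, 6, 0, 0, -1], [0, 9, 0, 0, -1], [0, 11, 0, 0, -1], [0, 11, 0, 0, -1]]])

```text
time_s: 38.4
eef_pos: [0.4363, -0.1271, 0.2513]
eef_rot: [0.0, -0.001, 1.0, 0.0]
wrist_force: [-0.0, 0.0, 0.7]
opening: 1.0
grasp_force: 0.0
```

Call:
servo_tool(motion=[[[0, 0, 0, 0, -1], [0, 0, 0, 0, -1], [0, 0, 0, 0, -1]]])

```text
time_s: 38.7
eef_pos: [0.4365, -0.13, 0.2512]
eef_rot: [-0.0, 0.001, 1.0, -0.0]
wrist_force: [-0.1, -0.6, 0.0]
opening: 0.999
grasp_force: 0.0
```

Run:
```python
from m import *
c=cam('side'); save(c,'side4.png')
print('large',cap(c,'blue',(250,155,285,180),.1285)[0],'small',cap(c,'blue',(375,272,400,292),.081)[0],'red',cap(c,'red',(340,150,385,207),.1065)[0])
P=pts(c)[270:385,285:340].reshape(-1,3); y=mask(c,'yellow')[270:385,285:340].ravel()>0
q=P[y&(P[:,2]>.03)&(P[:,2]<.08)]; print('yellow body front',q.mean(0),'+17.7mm along view')
print(tray(c,'yellow',(280,340,348,398)))
```

```text
large [0.42525746 0.2522319 ] small [ 0.60595281 -0.13417926] red [0.62687917 0.1298763 ]
yellow body front [ 0.43252819 -0.25757953  0.05566115] +17.7mm along view
(array([ 0.43602146, -0.23899675]), 134, 171)
```

View pics/side4.png

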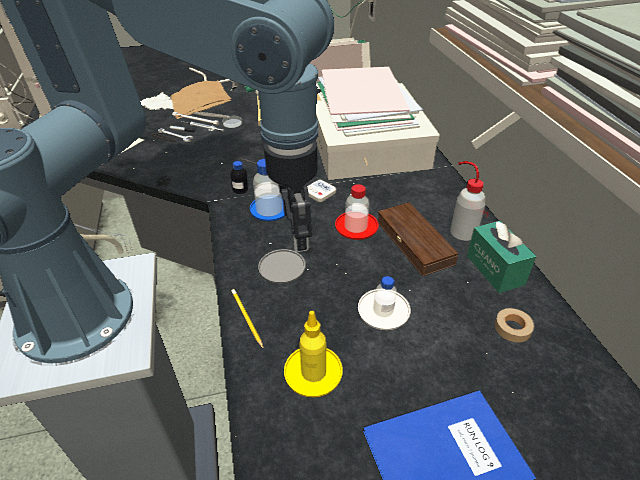

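All four bottles are upright on their own trays: yellow (313,350), small (385,297), red (357,210) and large (267,190). The large cap's shifted reading comes from the arm covering part of it; before that it read 0.433, 0.251. Handing in.

```bash
python3 -c "
from bench import ctrl
print(ctrl.hand_in())"
```

```text
the job is handed in; nothing more can be done
None
```

The job is handed in at about 39 s: each of the four bottles stands upright on its own tray, centred within a few mm by the camera readings, and the timer was never touched; no verdict was returned.

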